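Put the eyepiece away and click its case shut

ROBOT

A 6-joint arm with a two-finger parallel gripper is mounted at the origin on the work surface. World frame = base frame: x ahead of the robot, y to its left, z up, the work surface at z = 0. Lengths are in m, angles in rad, forces in N, time in s.
With the tool pointing down it reaches from about 0.375 to 0.825 m from the base axis. Payload 5.5 kg.
Tool frame: the origin (TCP) lies between the finger pads; the fingertips stand 8 mm ahead of it and the grasp point (between the pads) lies 11 mm behind it (bot.tip_extent is the distance from the TCP to the fingertips, in m); z points along the fingers, y is the line along which they close (so a half turn about z gives the same grasp; the last joint's range is limited). The gripper opens to 85 mm and grips with 20 to 120 N. Pads are 22 mm wide; open, the fingers measure 114 mm over their backs; the gripper's body (76 mm by 85 mm) begins 54 mm behind the grasp point. The pads swing forward as they close: fully open they stand 13 mm farther back than shut.
Start: joints at [-1.139, 0.314, -0.047, 1.21, 0, 1.571], TCP at [0.251, -0.545, 0.239] pointing down, gripper open.
Joint ranges: [-2.67, 2.67], [-0.69, 1.73], [-1.03, 1.25], [-2.08, 2.16], [-1.42, 1.45], [-3.14, 3.14]. Speed limits (rad/s): [2.39, 2.39, 3.01, 3.14, 3.14, 3.14].

INTERFACE

Orientations are given as a rotation vector (axis times angle).
In Python, from workcell import telemetry, cams, order, bot gives the robot as it stands.
- The arm moves only by the tool send_rows, never from a script. Its argument "plan" is a list of rows, each a list of 3 entries, a list of its own where there are three numbers: the turn, a rotation vector about the world's x, y, z as a fraction of full scale, then the shift along the world's x, y, z as a fraction of full scale, then the finger opening in mm, from 0 to 85.4. In form: [[[wx, wy, wz], [tx, ty, tz], hand], ...]. A call has 1 to 12 rows; each row is the pose to reach, as a shift and turn from the pose commanded when the call began; what a row does not reach only later rows make up. Full scale, the value 1, is 500 mm for a shift and 45 degrees for a turn. A row lasts 1/8 s, in which the tool goes at most 62.5 mm and 10.7 degrees, less where a joint would pass 70% of its speed; a pose out of reach is approached as far as the arm can. A call with a number of a shift or a turn outside -1 to 1 is refused whole. A call with a gripper value outside its range is refused whole. The fingers move at their own pace and stop on an object; the grip force is fixed at half the most. Time passes only in rows, so rows that repeat a pose let the fingers close. It gives the time, the measured TCP pose, the force, the opening and the grip force at its end, in the units of the state.
- telemetry.get_obs(): the state, without advancing time (a new reading comes with each control period).
- cams.capture(name): name is "scene" or "side" or "wrist"; returns a dict with "image" (480x640x3 uint8, red, green, blue), "fx", "fy", "cx", "cy" (pixels), "position" and "rotation" of the camera in the world. Camera axes: x right, y down, z forward; pixel columns grow to the right and rows downward; lengths in m; the calibration is good to about 2 mm. A picture is of the moment at which its call begins. There is no depth.
- order.close_job(): hands the job in; it is judged then, once.
The state is a dict: "time": time; "qpos": joint angles; "qd": joint speeds; "joint_torque": joint torques, N m; "tool_pos": TCP position; "ee_rot": TCP orientation; "wrist_force": force on the tool from outside, world axes, zero at the start; "torque": the same for the moment, N m; "opening": finger opening in m; "gripper_force": force on a finger pad.
Only numpy, scipy, OpenCV 4.12 (cv2) and the standard library are available. Lean on these libraries where they do the work, as an engineer would, in place of code of your own. Each camera call takes 0.05 s, during which the arm holds its last target. There are 200 camera calls.

TASK

Stand the loose microscope eyepiece gently in the empty well of its open case, then swing the case's lid down and press its free edge until the spring catch clicks and the lid stays fully shut by itself. The lid is brittle: press only as hard as the catch needs (it cracks at about 25 N), do not ram the eyepiece into the case, and leave the other things on the bench where they stand.

Things in the scene. Friction and masses are not known exactly. Their poses are not given: they have to be found in the camera images.
- stand: Levelling stand, fixed; origin at the centre of its underside, on the bench. Base plate 160 (x) by 210 (y) mm. On it, centred, a grey case 134 (x) by 184 (y) by 74 mm high, walls 6 mm. x runs from the case's catch side to its hinge side, y along the hinge, z up. The stand is set by hand: the case's underside is 34 to 64 mm above the bench, different each time and NOT measured; feel for it.
- well_axis (a point): Point at bench level under the empty round well (x = -6, y = -42 mm in the stand's frame). The well is 38 mm across, 26 mm deep, chamfered, in a soft-grey insert whose top is 32 mm above the case's underside; its floor is 6 mm above the underside, so 40 to 70 mm above the bench. A twin eyepiece is fixed in the insert at y = +42 mm, its top 68 mm above the underside.
- hinge_axis (a point): Point at bench level under the middle of the lid's hinge line (x = +67 mm in the stand's frame). The hinge line runs along y at the far rim of the case, 74 mm above the case's underside: 108 to 138 mm above the bench.
- eyepiece_mid (a point): The loose eyepiece, standing upright on the bench: steel tube 30 mm across for the lower 30 mm, black head 36 mm across for the upper 32 mm (slightly tapered at the top), 62 mm tall in all, about 0.1 kg. The point is at its centre, 31 mm above its foot; z is its axis, up.
- lid (a joint): Lid angle, rad: 0 level, on its rubber seal; 1.6 to 1.85 at the start; 1.95 wide open. Lid 5 mm thick, above the hinge plane, 184 mm wide, 138 mm long; tongue 50 mm wide to 155 mm, hanging 21 mm. Stays at any angle; 2 N at the edge moves it. From 0.06 a roller catch resists: peak 9 to 13 N at 120 mm from the hinge, clicks near 0.015, holds at about -0.005. Then the seal gives 8 N/mm, to -0.035.
- oil: Bystander: small amber dropper bottle, 32 mm across, 75 mm tall; origin at the centre of its underside.
- jar: Bystander: white jar, 52 mm across, 55 mm tall; origin at the centre of its underside.
- slidebox: Bystander: small cardboard slide box, 85 by 35 by 30 mm; origin at the centre of its underside.

How it is judged:
On the way:
1. the eyepiece stands in the empty well, let go, while the lid is still open (horizontal distance between eyepiece_mid and well_axis below 0.006 m and height (world z) of eyepiece_mid below 0.105 m and angle between eyepiece_mid's own z axis and vertical below 0.15 rad and contact force between the fingers and eyepiece below 0.1 N and value of joint lid above 1 rad), for 0.2 s.
At the end, for the whole second after the job is handed in: The lid is shut past its catch and stays so untouched (lid joint under 0.015 rad), and the eyepiece stands at rest down in the well: axis within 6 mm of the well's, its middle less than 105 mm above the bench, upright within 0.15 rad (value of joint lid below 0.015 rad and horizontal distance between eyepiece_mid and well_axis below 0.006 m and height (world z) of eyepiece_mid below 0.105 m and angle between eyepiece_mid's own z axis and vertical below 0.15 rad and linear speed of eyepiece below 0.02 m/s).
It fails at once if the robot presses on the lid with more than 25 N (contact force between any of the fingers, the arm and lid above 25 N).
It fails at once if the eyepiece is rammed or dropped into the case (more than 30 N between it and the case or stand) (contact force between eyepiece and stand above 30 N).
It fails at once if a bystander is moved by more than 25 mm (distance of any of oil, jar, slidebox from where it was at the start of the episode above 0.025 m).
It also fails if it takes over 72 s, if anything falls off the work surface, if the arm or the gripper's body presses on something with over 40 N, if the wrist force passes 120 N, or if a joint passes its speed limit or range.

## Working session

There is one attempt and no reset: what is moved stays moved. The work goes in short steps, Python scripts to look and compute and a tool call to move; the robot and the scene stay as the last step left them, time stands still between calls to the robot, and variables do not carry over. Pictures are saved under pics/ and viewed, at most 10 in all, crops included, and the job is handed in when it is done.

Besides the shell and the picture viewer there is one more tool, called after "Call:" as a command line: name --argument value ..., lists and objects as JSON in quotes. send_rows: Moves the arm, as the interface text tells. Its arguments: {"type":"object","properties":{"plan":{"type":"array","items":{"type":"array"}}},"required":["plan"]}

```bash
mkdir -p pics; python3 - <<'E'
from workcell import telemetry, cams, order, bot
import cv2,json
o=telemetry.get_obs(); print(o['time'],o['tool_pos'],o['ee_rot'],o['opening'],o['wrist_force'])
for n in ("scene","side"):
    c=cams.capture(n); cv2.imwrite(f"pics/{n}0.png",c['image'][:,:,::-1]); print(n,c['fx'],c['fy'],c['cx'],c['cy'],c['position'],c['rotation'])
E
```

```text
0.0 [ 0.25086358 -0.54441177  0.2384324 ] [-3.06703165e+00 -6.72653914e-01  5.65937126e-04] 0.08530761455072346 [ 0.46497562 -0.29089205 -0.06257814]
scene 494.4362904800005 494.4362904800005 318.99525341720835 242.27736191386865 [0.83367712 0.17040424 0.70198995] [-1.07456974 -2.61415544  0.75282539]
side 558.2584562684826 558.2584562684826 313.5123830958096 241.66367099745872 [ 0.51270466 -0.73498606  0.89622636] [-2.45278241  0.1570724  -0.0310956 ]
```

View pics/scene0.png

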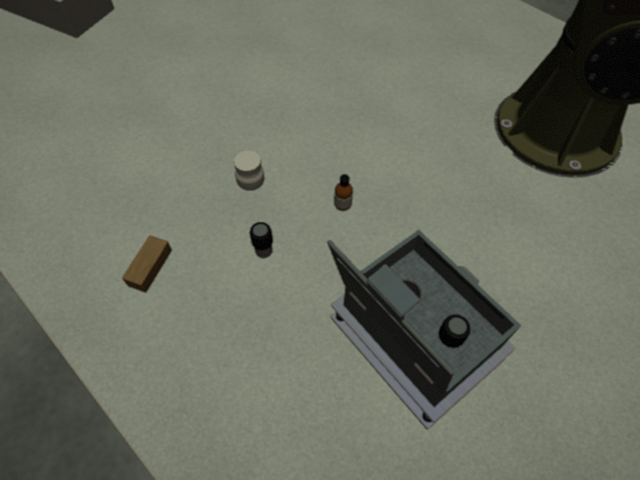

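View pics/side0.png

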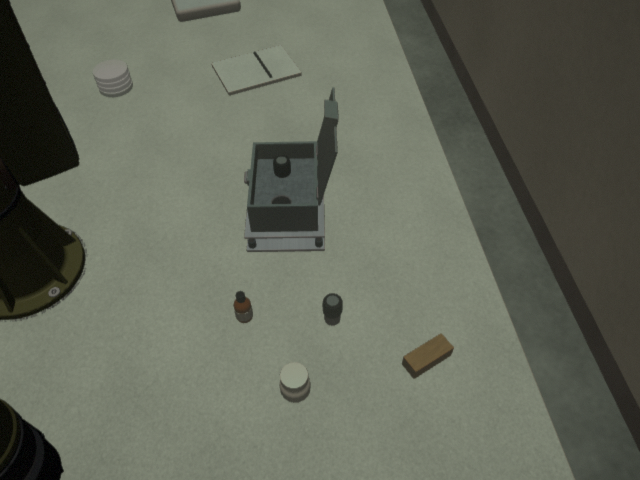

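The scene view shows the case at about (430,310), eyepiece at (261,236), oil at (344,192), jar at (248,170), and slide box at (147,263). In the side view the case is at (285,190) and the eyepiece at (333,307). I'll zoom in next.

```bash
python3 - <<'E'
import cv2,numpy as np
def grid(im,x0,y0,x1,y1,s,step=10):
    c=cv2.resize(im[y0:y1,x0:x1],None,fx=s,fy=s,interpolation=cv2.INTER_CUBIC)
    c=np.clip(c.astype(float)*1.7+15,0,255).astype(np.uint8)
    for x in range(-(-x0//step)*step,x1,step):
        X=int((x-x0+.5)*s); cv2.line(c,(X,0),(X,6 if x%50 else 14),(0,255,255),1)
        if x%20==0: cv2.putText(c,str(x),(X-10,24),0,.35,(0,255,255),1)
    for y in range(-(-y0//step)*step,y1,step):
        Y=int((y-y0+.5)*s); cv2.line(c,(0,Y),(6,Y),(0,255,255),1)
        if y%20==0: cv2.putText(c,str(y),(9,Y+4),0,.35,(0,255,255),1)
    return c
a=cv2.imread('pics/scene0.png'); b=cv2.imread('pics/side0.png')
cv2.imwrite('pics/sc1.png',grid(a,245,215,530,430,2.75))
m=np.zeros((594,760,3),np.uint8)
p=grid(b,225,80,365,260,3.3); m[:p.shape[0],:p.shape[1]]=p
q=grid(b,310,280,358,335,6); m[:q.shape[0],470:470+q.shape[1]]=q
cv2.imwrite('pics/si1.png',m)
E
```

```text
(no output)
```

View pics/sc1.png

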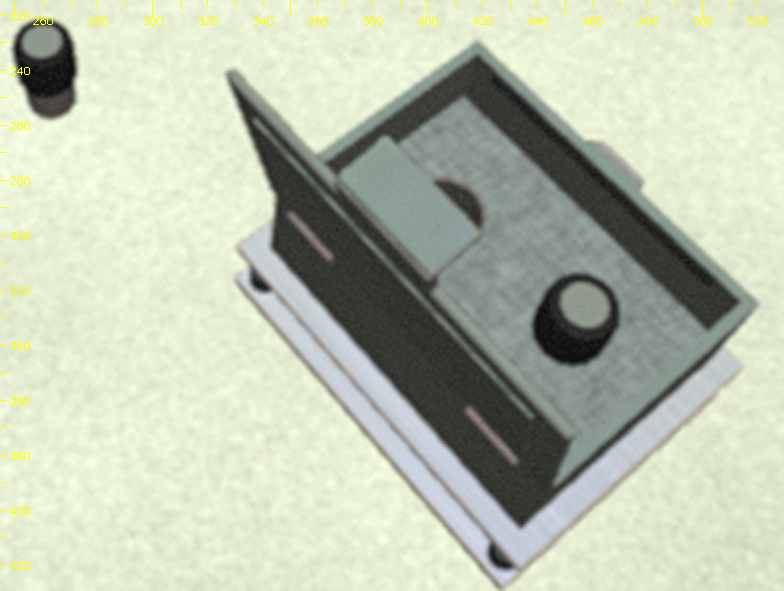

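View pics/si1.png

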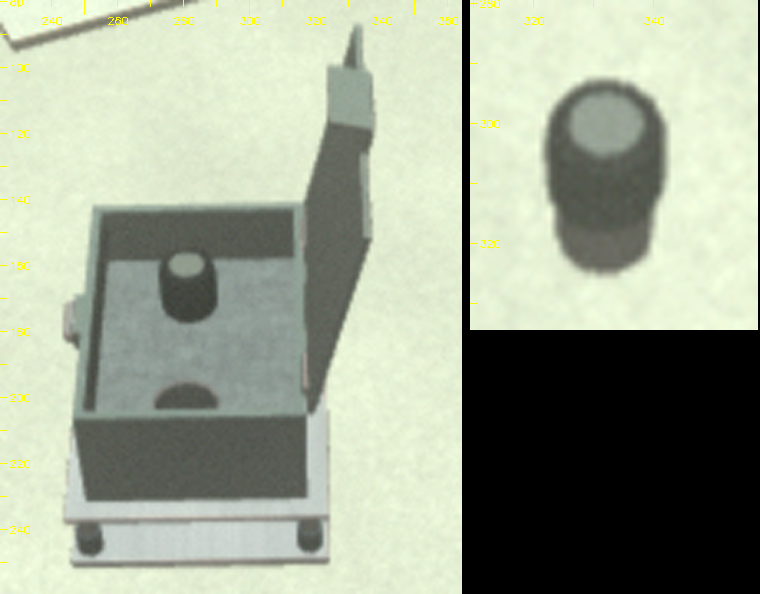

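The zoomed crops give case rim corners in the scene view at (418.3,229.4), (519.8,325.4) and (446.7,391.6). In the side view they are at (247.2,206.5), (317.8,205.6) and (253.3,141.9). The eyepiece's top is at scene (260.5,229.4) and side (332,300.3). Next I'll fit the poses.

```bash
cat > h.py <<'E'
import numpy as np
from scipy.spatial.transform import Rotation as R
C={"scene":(494.436,318.995,242.277,[0.83367712,0.17040424,0.70198995],[-1.07456974,-2.61415544,0.75282539]),
"side":(558.258,313.512,241.664,[0.51270466,-0.73498606,0.89622636],[-2.45278241,0.1570724,-0.0310956])}
def proj(n,P):
    f,cx,cy,p,r=C[n]; q=R.from_rotvec(r).inv().apply(np.atleast_2d(P)-p)
    return np.c_[f*q[:,0]/q[:,2]+cx,f*q[:,1]/q[:,2]+cy]
def ray(n,uv,z):
    f,cx,cy,p,r=C[n]; d=R.from_rotvec(r).apply([(uv[0]-cx)/f,(uv[1]-cy)/f,1]); p=np.array(p)
    return p+d*(z-p[2])/d[2]
E
python3 - <<'E'
from h import *
from scipy.optimize import least_squares
# (cam, local x,y, dz above case underside or None->bench, uv)
D=[("side",-67,-92,74,(247.2,206.5)),("side",67,-92,74,(317.8,205.6)),("side",-67,92,74,(253.3,141.9)),
("side",-67,-92,0,(250.6,231.3)),("side",67,-92,0,(317.5,230.1)),("side",0,42,68,(280.9,159.5)),
("side",-80,-105,None,(246.3,251)),("side",80,-105,None,(323.9,250.1)),
("scene",-67,-92,74,(418.3,229.4)),("scene",-67,92,74,(519.8,325.4)),("scene",67,92,74,(446.7,391.6)),("scene",80,105,None,(427,428.3)),("scene",-6,42,68,(457,326.3))]
D[5]=("side",-6,42,68,(280.9,159.5))
def f(s):
    x,y,t,h=s; c,n=np.cos(t),np.sin(t); r=[]
    for k,a,b,z,uv in D:
        a,b=a/1e3,b/1e3
        P=[x+c*a-n*b,y+n*a+c*b,0 if z is None else h+z/1e3]
        r+=list(proj(k,P)[0]-uv)
    return r
s=least_squares(f,[.5,-.1,0,.05],loss='soft_l1'); print(s.x); print(np.round(np.array(s.fun if False else f(s.x)).reshape(-1,2),1).tolist())
x,y,t,h=s.x;c,n=np.cos(t),np.sin(t)
W=lambda a,b:(x+c*a-n*b,y+n*a+c*b)
print('well',W(-.006,-.042),'hinge',W(.067,0),'bottom h',h)
# lid angle from two corners
for nm,b,uv in(("scene",-.092,(328.9,240.7)),("scene",.092,(452.5,373.4))):
  best=min((np.hypot(*(proj(nm,[*W(.067-.138*np.cos(q)+o*np.sin(q),b),h+.074+.138*np.sin(q)+o*np.cos(q)])[0]-uv)),q,o) for q in np.linspace(1.5,1.96,93) for o in(0,.005))
  print('lid',best)
def g(p): return np.r_[proj("scene",p)[0]-(260.5,229.4),proj("side",p)[0]-(332,300.3)]
e=least_squares(g,[.6,-.3,.06]);print('eyepiece',e.x,e.fun, ray("scene",(260.5,229.4),.062),ray("side",(332,300.3),.062))
for nm,a,b,z in(("oil",(344,178),(240,294),.075),("jar",(248,157),(293,371),.055),("slide",(153,249),(427,350),.03)):
  print(nm,ray("scene",a,z),ray("side",b,z))
E
```

```text
[ 0.53665342  0.0795901  -0.11137953  0.04837573]
[[-0.9, -0.1], [-0.7, -0.6], [-1.2, 0.0], [-0.2, 0.3], [0.1, 0.2], [-0.2, 0.2], [-0.1, 0.9], [0.5, 0.3], [-0.6, 0.2], [1.0, -0.0], [-0.3, 0.4], [-0.5, 2.3], [-0.2, -0.2]]
well (np.float64(0.5260223227742281), np.float64(0.03851723642751998)) hinge (np.float64(0.6032382678213055), np.float64(0.07214308705596839)) bottom h 0.048375732354179524
lid (np.float64(1.1929487866466106), np.float64(1.805), 0)
lid (np.float64(1.2977601287346072), np.float64(1.78), 0.005)
eyepiece [ 0.59557245 -0.19508651  0.06152582] [-0.487532    0.21880783 -0.59001247 -0.16267741] [ 0.59493962 -0.19459274  0.062     ] [ 0.5965143  -0.19587201  0.062     ]
oil [ 0.43608579 -0.16762974  0.075     ] [ 0.43591892 -0.16956479  0.075     ]
jar [ 0.50820338 -0.32765013  0.055     ] [ 0.51446676 -0.31897995  0.055     ]
slide [ 0.72938618 -0.30448011  0.03      ] [ 0.74732662 -0.29756157  0.03      ]
```

Call:
send_rows --plan '[[[0,0,0.24],[0.09,0.09,-0.02],60],[[0,0,0.47],[0.18,0.18,-0.04],60],[[0,0,0.7],[0.27,0.27,-0.06],60],[[0,0,0.9],[0.36,0.36,-0.08],60],[[0,0,1],[0.45,0.45,-0.1],60],[[0,0,1],[0.54,0.54,-0.13],60],[[0,0,1],[0.63,0.63,-0.16],60],[[0,0,1],[0.69,0.7,-0.18],60],[[0,0,1],[0.69,0.7,-0.18],60],[[0,0,1],[0.69,0.7,-0.18],60]]'

```text
time: 1.35
tool_pos: [0.5956, -0.1947, 0.1488]
ee_rot: [-2.576, -1.797, 0.002]
wrist_force: [-0.7, 0.1, 0.1]
opening: 0.06
gripper_force: 0.0
```

Call:
send_rows --plan '[[[0,0,0.2],[0,0,0],60],[[0,0,0.31],[0,0,0],60],[[0,0,0.31],[0,0,0],60],[[0,0,0.31],[0,0,0],60]]'

```text
time: 1.85
tool_pos: [0.5956, -0.1959, 0.1496]
ee_rot: [2.343, 2.092, 0.0]
wrist_force: [-0.7, 0.1, -0.8]
opening: 0.0602
gripper_force: 0.0
```

```bash
python3 - <<'E'
from workcell import telemetry, cams, order, bot
from h import *
import cv2
o=telemetry.get_obs(); print(o['time'],o['tool_pos'],o['ee_rot'],o['opening'],o['wrist_force'],o['qpos'],bot.tip_extent)
print(R.from_rotvec(o['ee_rot']).as_matrix().round(3).tolist())
c=cams.capture("wrist"); cv2.imwrite("pics/w1.png",c['image'][:,:,::-1])
C["wrist"]=(c['fx'],c['cx'],c['cy'],c['position'],c['rotation']); print(proj("wrist",[[.5956,-.195,.062],[.5956,-.195,0]]))
E
```

```text
1.85 [ 0.59561701 -0.19590595  0.14964284] [2.34319142e+00 2.09212975e+00 1.08202606e-04] 0.06018430678702454 [-0.6660817   0.07054582 -0.83654996] [-3.17713194e-01  4.09932231e-01 -1.17762770e-01  1.04278417e+00
 -1.03801011e-04  1.36617258e+00] 0.008
[[0.113, 0.994, 0.0], [0.994, -0.113, -0.0], [-0.0, 0.0, -1.0]]
[[320.51549918 249.58808017]
 [320.66244143 226.42687766]]
```

View pics/w1.png

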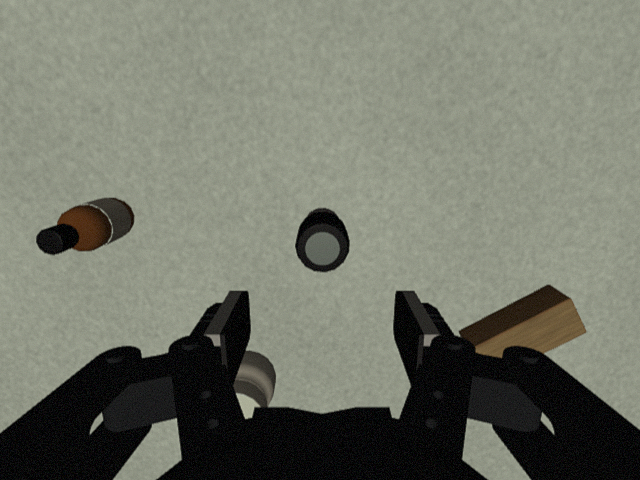

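The wrist view shows the eyepiece top at (322,248), against a predicted (320.5,249.6). It is centred between the fingers and nothing is in the way, so I'll descend and grip.

Call:
send_rows --plan '[[[0,0,0],[0,0.001,-0.06],60],[[0,0,0],[0,0.001,-0.12],60],[[0,0,0],[0,0.001,-0.18],60],[[0,0,0],[0,0.001,-0.22],60],[[0,0,0],[0,0.001,-0.22],60],[[0,0,0],[0,0.001,-0.22],45],[[0,0,0],[0,0.001,-0.22],38],[[0,0,0],[0,0.001,-0.22],30],[[0,0,0],[0,0.001,-0.22],30],[[0,0,0],[0,0.001,-0.22],30],[[0,0,0],[0,0.001,-0.22],30],[[0,0,0],[0,0.001,-0.22],30]]'

```text
time: 3.4
tool_pos: [0.597, -0.1948, 0.0409]
ee_rot: [2.339, 2.094, 0.002]
wrist_force: [-1.7, -0.7, 5.8]
opening: 0.0343
gripper_force: 59.7
```

Call:
send_rows --plan '[[[0,0,0],[0,0,0.05],30],[[0,0,0],[0,0,0.13],30],[[0,0,0],[0,0,0.22],30],[[0,0,0],[0,0,0.32],30],[[0,0,0],[-0.02,0.05,0.34],30],[[0,0,0],[-0.05,0.15,0.34],30],[[0,0,0],[-0.08,0.25,0.34],30],[[0,0,0],[-0.12,0.35,0.34],30],[[0,0,0],[-0.14,0.44,0.34],30],[[0,0,0],[-0.14,0.467,0.34],30],[[0,0,0],[-0.14,0.467,0.34],30],[[0,0,0],[-0.14,0.467,0.34],30]]'

```text
time: 4.9
tool_pos: [0.5261, 0.0383, 0.209]
ee_rot: [2.341, 2.095, -0.001]
wrist_force: [-0.4, 0.6, -1.0]
opening: 0.0342
gripper_force: 59.9
```

```bash
python3 - <<'E'
from workcell import telemetry, cams, order, bot
from h import *
import cv2
o=telemetry.get_obs(); print(o['time'],o['tool_pos'],o['ee_rot'],o['opening'],o['wrist_force'])
c=cams.capture("side")['image'][:,:,::-1]; s=cams.capture("scene")['image'][:,:,::-1]
m=np.hstack([cv2.resize(c[40:260,220:370],None,fx=2.65,fy=2.65,interpolation=2),cv2.resize(s[190:410,380:530],None,fx=2.65,fy=2.65,interpolation=2)])
cv2.imwrite("pics/s2.png",np.clip(m*1.6+10,0,255).astype(np.uint8))
E
```

```text
4.9 [0.52614352 0.03827398 0.20899545] [ 2.34100749e+00  2.09477186e+00 -9.87444867e-04] 0.03424030339280266 [-0.39565711  0.60986416 -1.00925992]
```

View pics/s2.png

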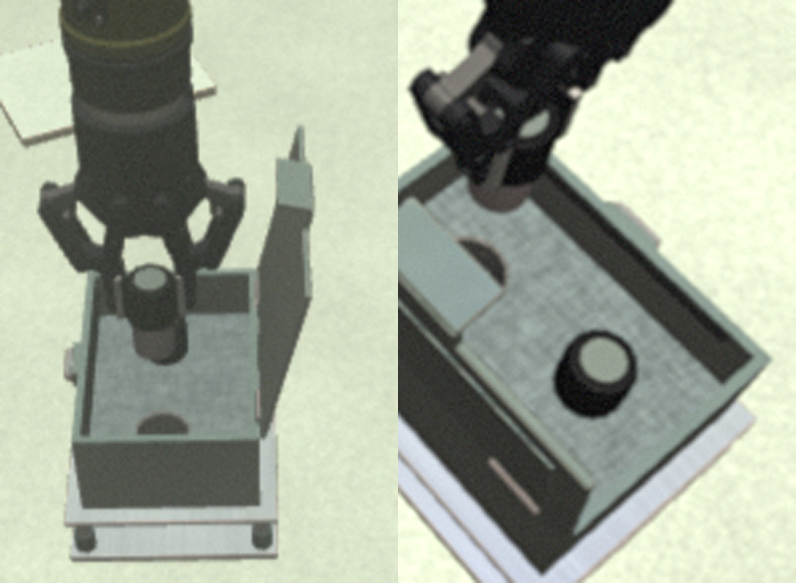

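Call:
send_rows --plan '[[[0,0,0],[0,0,-0.05],30],[[0,0,0],[0,0,-0.1],30],[[0,0,0],[0,0,-0.13],30],[[0,0,0],[0,0,-0.15],30],[[0,0,0],[0,0,-0.158],30],[[0,0,0],[0,0,-0.158],30]]'

```text
time: 5.75
tool_pos: [0.5264, 0.039, 0.1306]
ee_rot: [2.34, 2.096, 0.0]
wrist_force: [0.4, 0.7, -0.7]
opening: 0.034
gripper_force: 59.9
```

Call:
send_rows --plan '[[[0,0,0],[0,0,-0.006],30],[[0,0,0],[0,0,-0.012],30],[[0,0,0],[0,0,-0.018],30],[[0,0,0],[0,0,-0.024],30],[[0,0,0],[0,0,-0.024],30]]'

```text
time: 6.38
tool_pos: [0.5258, 0.0391, 0.118]
ee_rot: [-2.34, -2.096, 0.001]
wrist_force: [-0.3, 0.6, -0.6]
opening: 0.0341
gripper_force: 59.9
```

Call:
send_rows --plan '[[[0,0,0],[0,0,-0.004],30],[[0,0,0],[0,0,-0.008],30],[[0,0,0],[0,0,-0.008],30]]'

```text
time: 6.75
tool_pos: [0.5259, 0.039, 0.1141]
ee_rot: [-2.34, -2.096, 0.0]
wrist_force: [1.0, -0.3, -0.6]
opening: 0.0339
gripper_force: 59.9
```

Call:
send_rows --plan '[[[0,0,0],[0,0,-0.005],30],[[0,0,0],[0,0,-0.01],30],[[0,0,0],[0,0,-0.015],30],[[0,0,0],[0,0,-0.02],30],[[0,0,0],[0,0,-0.024],30],[[0,0,0],[0,0,-0.024],30]]'

```text
time: 7.5
tool_pos: [0.5259, 0.039, 0.1021]
ee_rot: [-2.34, -2.096, 0.0]
wrist_force: [-1.1, -0.3, 0.1]
opening: 0.0343
gripper_force: 59.9
```

Call:
send_rows --plan '[[[0,0,0],[0,0,-0.002],30],[[0,0,0],[0,0,-0.004],30],[[0,0,0],[0,0,-0.004],30]]'

```text
time: 7.88
tool_pos: [0.526, 0.0391, 0.1002]
ee_rot: [-2.34, -2.096, 0.0]
wrist_force: [-0.2, 0.0, -0.9]
opening: 0.034
gripper_force: 59.9
```

Call:
send_rows --plan '[[[0,0,0],[0,0,-0.002],30],[[0,0,0],[0,0,-0.004],30],[[0,0,0],[0,0,-0.004],30]]'

```text
time: 8.25
tool_pos: [0.526, 0.0391, 0.0982]
ee_rot: [-2.34, -2.096, 0.0]
wrist_force: [0.3, 0.4, -0.4]
opening: 0.0344
gripper_force: 59.9
```

Call:
send_rows --plan '[[[0,0,0],[0,0,-0.002],30],[[0,0,0],[0,0,-0.003],30],[[0,0,0],[0,0,-0.003],30]]'

```text
time: 8.62
tool_pos: [0.526, 0.0391, 0.0967]
ee_rot: [-2.34, -2.096, 0.0]
wrist_force: [-0.7, 0.3, -1.0]
opening: 0.034
gripper_force: 59.9
```

Call:
send_rows --plan '[[[0,0,0],[0,0,-0.001],30],[[0,0,0],[0,0,-0.002],30],[[0,0,0],[0,0,-0.002],30]]'

```text
time: 9.0
tool_pos: [0.5262, 0.0391, 0.096]
ee_rot: [2.34, 2.096, 0.0]
wrist_force: [-0.5, -0.0, 2.3]
opening: 0.034
gripper_force: 60.2
```

Call:
send_rows --plan '[[[0,0,0],[0,0,-0.001],30],[[0,0,0],[0,0,-0.002],30],[[0,0,0],[0,0,-0.002],30]]'

```text
time: 9.38
tool_pos: [0.5262, 0.0391, 0.0959]
ee_rot: [2.34, 2.096, 0.001]
wrist_force: [-4.5, -0.1, 11.6]
opening: 0.0344
gripper_force: 61.2
```

Call:
send_rows --plan '[[[0,0,0],[0,0,0.003],30],[[0,0,0],[0,0,0.003],30],[[0,0,0],[0,0,0.003],40],[[0,0,0],[0,0,0.003],48],[[0,0,0],[0,0,0.003],48],[[0,0,0],[0,0,0.003],48],[[0,0,0],[0,0,0.003],48],[[0,0,0],[0,0,0.003],48]]'

```text
time: 10.38
tool_pos: [0.5261, 0.0391, 0.0963]
ee_rot: [-2.34, -2.096, 0.0]
wrist_force: [0.4, -0.1, -0.9]
opening: 0.0474
gripper_force: 0.0
```

Call:
send_rows --plan '[[[0,0,0],[0,0,0.02],48],[[0,0,0],[0,0,0.05],48],[[0,0,0],[0,0,0.1],48],[[0,0,0],[0,0,0.2],48],[[0,0,0],[0,0,0.3],48],[[0,0,0],[0,0,0.4],48],[[0,0,0],[0,0,0.5],30],[[0,0,0],[0,0,0.56],0],[[0,0,0],[0,0,0.56],0],[[0,0,0],[0,0,0.56],0]]'

```text
time: 11.62
tool_pos: [0.5258, 0.0391, 0.3762]
ee_rot: [-2.34, -2.096, 0.0]
wrist_force: [0.3, -0.1, -0.8]
opening: -0.0001
gripper_force: 0.0
```

```bash
python3 - <<'E'
from workcell import telemetry, cams, order, bot
from h import *
import cv2
o=telemetry.get_obs(); print(o['time'],o['tool_pos'],o['ee_rot'],o['opening'],o['wrist_force'])
c=cams.capture("side")['image'][:,:,::-1]; s=cams.capture("scene")['image'][:,:,::-1]
m=np.hstack([cv2.resize(c[40:260,220:370],None,fx=2.65,fy=2.65,interpolation=2),cv2.resize(s[190:410,320:470],None,fx=2.65,fy=2.65,interpolation=2)])
cv2.imwrite("pics/s3.png",np.clip(m*1.6+10,0,255).astype(np.uint8))
for n in("side","scene"): print(n,proj(n,[.526,.0385,.049+.068]))
print(proj("side",[.526,.0385,.117])-[220,40],(proj("scene",[.526,.0385,.117])-[320,190])*2.65)
E
```

```text
11.625 [0.52583494 0.03906127 0.37616132] [-2.34028836e+00 -2.09578516e+00  7.35927320e-05] -0.0001249942185660045 [ 0.32964984 -0.11630626 -0.79932438]
side [[279.4564228  188.82913485]]
scene [[410.59738681 279.74476594]]
[[ 59.4564228  148.82913485]] [[240.08307505 237.82362974]]
```

View pics/s3.png

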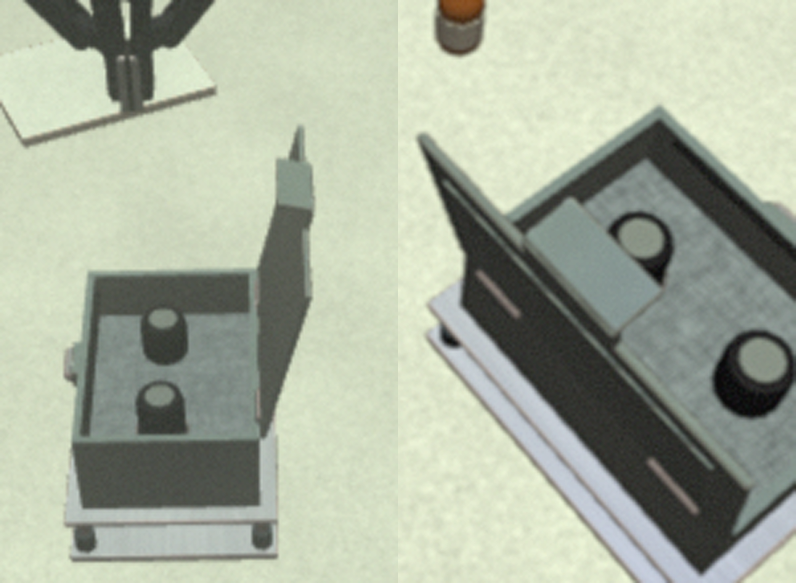

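The eyepiece stands in the well: side (160,392) and scene (638,238) in the crop both match the prediction. Next I go behind the lid with the fingers closed and the tool turned 90°.

Call:
send_rows --plan '[[[0,0,0.22],[0.08,0.01,0],0],[[0,0,0.44],[0.16,0.02,0],0],[[0,0,0.66],[0.24,0.035,0],0],[[0,0,0.88],[0.324,0.047,0],0],[[0,0,1],[0.324,0.047,0],0],[[0,0,1],[0.324,0.047,0],0]]'

```text
time: 12.48
tool_pos: [0.688, 0.0626, 0.3741]
ee_rot: [-1.36, -2.829, 0.003]
wrist_force: [0.2, -0.5, 0.1]
opening: 0.0
gripper_force: 0.0
```

Call:
send_rows --plan '[[[0,0,0.22],[0,0,0],0],[[0,0,0.44],[0,0,0],0],[[0,0,0.66],[0,0,0],0],[[0,0,0.88],[0,0,-0.05],0],[[0,0,1],[0,0,-0.14],0],[[0,0,1],[0,0,-0.22],0],[[0,0,1],[0,0,-0.26],0],[[0,0,1],[0,0,-0.26],0],[[0,0,1],[0,0,-0.26],0]]'

```text
time: 13.6
tool_pos: [0.6883, 0.0626, 0.2477]
ee_rot: [0.174, 3.135, 0.0]
wrist_force: [0.8, 0.0, 0.6]
opening: -0.0001
gripper_force: 0.0
```

```bash
python3 - <<'E'
from workcell import telemetry, cams, order, bot
from h import *
import cv2
o=telemetry.get_obs(); print(o['time'],o['tool_pos'],R.from_rotvec(o['ee_rot']).as_matrix().round(3).tolist(),o['qpos'],o['wrist_force'])
c=cams.capture("side")['image'][:,:,::-1]
m=cv2.resize(c[20:240,200:440],None,fx=2.65,fy=2.65,interpolation=2)
cv2.imwrite("pics/s4.png",np.clip(m*1.6+10,0,255).astype(np.uint8))
E
```

```text
13.6 [0.68825917 0.06257643 0.24774007] [[-0.994, 0.111, 0.002], [0.111, 0.994, 0.0], [-0.001, 0.0, -1.0]] [9.06586338e-02 4.89076962e-01 2.28238094e-01 1.30842419e+00
 2.55471270e-05 2.01599817e-01] [0.80212895 0.00570541 0.55642564]
```

View pics/s4.png

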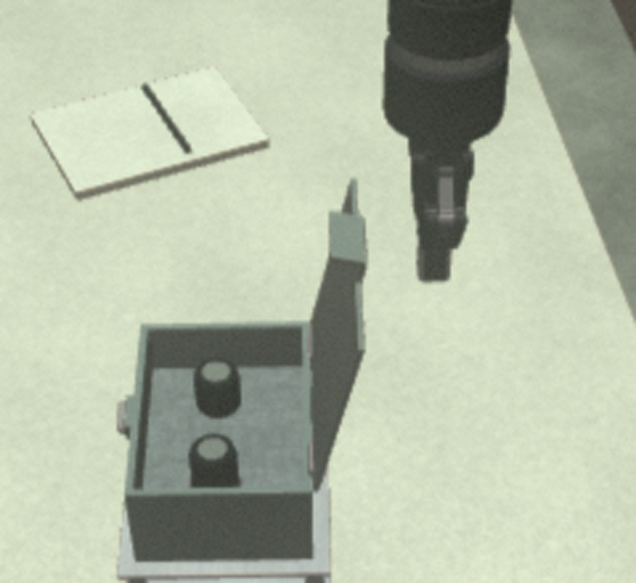

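Side view: the closed fingers at about (433,265) stand clear behind the open lid, which is at (345,250). I'll compute an arc for the push.

```bash
python3 - <<'E'
import numpy as np
H=np.array([.6032,.0721,.123]); ex=np.array([.994,-.111,0]); p0=np.array([.6877,.0626,.2475])
def P(t,r=.125): return H+ex*(-r*np.cos(t)+.005*np.sin(t)+.011)+[0,0,r*np.sin(t)+.005*np.cos(t)+.008]
prev=p0
for k,t in enumerate([1.87,1.8,1.75,1.7,1.6,1.5,1.4,1.3,1.2,1.1,1.0,.9,.8,.7,.6,.5,.4,.3,.2,.15,.1,.06,.0]):
    print(t,((P(t)-p0)/.5).round(3),P(t).round(4))
E
```

```text
1.87 [-0.064  0.007  0.003] [0.6555 0.0663 0.249 ]
1.8 [-0.081  0.009  0.008] [0.6472 0.0672 0.2516]
1.75 [-0.093  0.011  0.011] [0.6412 0.0679 0.2531]
1.7 [-0.105  0.012  0.014] [0.6351 0.0685 0.2543]
1.6 [-0.13   0.015  0.017] [0.6227 0.0699 0.2558]
1.5 [-0.155  0.017  0.017] [0.6103 0.0713 0.256 ]
1.4 [-0.18   0.02   0.015] [0.5979 0.0727 0.255 ]
1.3 [-0.204  0.023  0.011] [0.5857 0.0741 0.2528]
1.2 [-0.228  0.026  0.004] [0.5737 0.0754 0.2493]
1.1 [-0.251  0.028 -0.006] [0.5622 0.0767 0.2447]
1.0 [-0.273  0.031 -0.017] [0.5512 0.0779 0.2389]
0.9 [-0.294  0.033 -0.031] [0.5408 0.0791 0.232 ]
0.8 [-0.313  0.035 -0.047] [0.5311 0.0801 0.2242]
0.7 [-0.331  0.037 -0.064] [0.5223 0.0811 0.2154]
0.6 [-0.347  0.039 -0.084] [0.5144 0.082  0.2057]
0.5 [-0.36   0.04  -0.104] [0.5075 0.0828 0.1953]
0.4 [-0.372  0.042 -0.126] [0.5016 0.0834 0.1843]
0.3 [-0.382  0.043 -0.15 ] [0.4969 0.084  0.1727]
0.2 [-0.389  0.044 -0.174] [0.4933 0.0844 0.1607]
0.15 [-0.391  0.044 -0.186] [0.492  0.0845 0.1546]
0.1 [-0.393  0.044 -0.198] [0.491  0.0846 0.1485]
0.06 [-0.395  0.044 -0.208] [0.4904 0.0847 0.1435]
0.0 [-0.396  0.044 -0.223] [0.4899 0.0848 0.136 ]
```

Call:
send_rows --plan '[[[0,0,0],[-0.03,0.003,0.002],0],[[0,0,0],[-0.055,0.006,0.003],0],[[0,0,0],[-0.068,0.007,0.004],0],[[0,0,0],[-0.074,0.008,0.006],0],[[0,0,0],[-0.08,0.009,0.008],0],[[0,0,0],[-0.086,0.01,0.01],0],[[0,0,0],[-0.093,0.011,0.011],0],[[0,0,0],[-0.1,0.011,0.013],0],[[0,0,0],[-0.108,0.012,0.014],0],[[0,0,0],[-0.118,0.013,0.016],0],[[0,0,0],[-0.13,0.015,0.017],0]]'

```text
time: 15.02
tool_pos: [0.6227, 0.07, 0.2548]
ee_rot: [-0.173, -3.137, 0.0]
wrist_force: [0.8, -0.8, -0.9]
opening: -0.0001
gripper_force: 0.6
```

Call:
send_rows --plan '[[[0,0,0],[-0.012,0.001,0],0],[[0,0,0],[-0.025,0.002,0],0],[[0,0,0],[-0.037,0.004,-0.001],0],[[0,0,0],[-0.05,0.005,-0.002],0],[[0,0,0],[-0.062,0.007,-0.004],0],[[0,0,0],[-0.074,0.008,-0.006],0],[[0,0,0],[-0.086,0.01,-0.009],0],[[0,0,0],[-0.098,0.011,-0.013],0],[[0,0,0],[-0.11,0.012,-0.018],0],[[0,0,0],[-0.121,0.013,-0.023],0],[[0,0,0],[-0.132,0.015,-0.028],0],[[0,0,0],[-0.143,0.016,-0.034],0]]'

```text
time: 16.52
tool_pos: [0.5512, 0.078, 0.2375]
ee_rot: [-0.173, -3.137, 0.0]
wrist_force: [0.8, -0.5, 0.5]
opening: -0.0004
gripper_force: 0.5
```

```bash
python3 - <<'E'
from workcell import telemetry, cams, order, bot
from h import *
import cv2
c=cams.capture("side")['image'][:,:,::-1]
m=cv2.resize(c[40:260,200:400],None,fx=2.65,fy=2.65,interpolation=2)
cv2.imwrite("pics/s5.png",np.clip(m*1.6+10,0,255).astype(np.uint8))
E
```

```text
(no output)
```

View pics/s5.png

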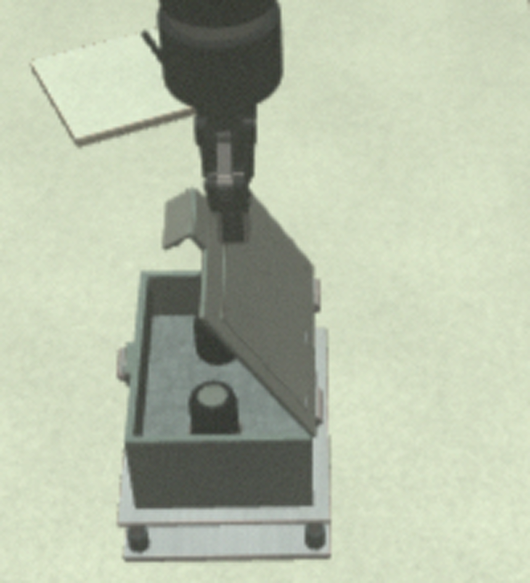

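The lid is following at about 1 rad, with the fingertips on its outer face. I'll continue along the arc.

Call:
send_rows --plan '[[[0,0,0],[-0.011,0.001,-0.007],0],[[0,0,0],[-0.021,0.002,-0.014],0],[[0,0,0],[-0.031,0.003,-0.022],0],[[0,0,0],[-0.04,0.004,-0.03],0],[[0,0,0],[-0.049,0.005,-0.038],0],[[0,0,0],[-0.058,0.006,-0.047],0],[[0,0,0],[-0.066,0.007,-0.057],0],[[0,0,0],[-0.074,0.008,-0.067],0],[[0,0,0],[-0.081,0.009,-0.077],0],[[0,0,0],[-0.087,0.009,-0.087],0],[[0,0,0],[-0.093,0.01,-0.098],0],[[0,0,0],[-0.099,0.011,-0.109],0]]'

```text
time: 18.08
tool_pos: [0.502, 0.0835, 0.1829]
ee_rot: [0.173, 3.137, -0.0]
wrist_force: [0.0, 0.1, 0.1]
opening: 0.0002
gripper_force: 0.3
```

Call:
send_rows --plan '[[[0,0,0],[-0.005,0,-0.012],0],[[0,0,0],[-0.01,0.001,-0.024],0],[[0,0,0],[-0.014,0.001,-0.036],0],[[0,0,0],[-0.017,0.002,-0.048],0],[[0,0,0],[-0.019,0.002,-0.054],0],[[0,0,0],[-0.019,0.002,-0.06],0],[[0,0,0],[-0.02,0.002,-0.066],0],[[0,0,0],[-0.02,0.002,-0.07],0],[[0,0,0],[-0.02,0.002,-0.07],0]]'

```text
time: 19.2
tool_pos: [0.4921, 0.0845, 0.1481]
ee_rot: [-0.173, -3.137, 0.0]
wrist_force: [-0.4, -0.1, -0.0]
opening: -0.0
gripper_force: 0.0
```

Call:
send_rows --plan '[[[0,0,0],[-0.001,0,-0.003],0],[[0,0,0],[-0.001,0,-0.006],0],[[0,0,0],[-0.002,0,-0.009],0],[[0,0,0],[-0.002,0,-0.009],0]]'

```text
time: 19.7
tool_pos: [0.4909, 0.0845, 0.1436]
ee_rot: [-0.173, -3.137, 0.0]
wrist_force: [0.4, 0.5, -0.8]
opening: -0.0001
gripper_force: 0.0
```

Call:
send_rows --plan '[[[0,0,0],[0,0,-0.002],0],[[0,0,0],[0,0,-0.003],0],[[0,0,0],[0,0,-0.003],0]]'

```text
time: 20.08
tool_pos: [0.491, 0.0846, 0.1426]
ee_rot: [-0.173, -3.137, -0.0]
wrist_force: [-2.3, 1.0, 5.7]
opening: 0.0001
gripper_force: 2.3
```

Call:
send_rows --plan '[[[0,0,0],[0,0,-0.001],0],[[0,0,0],[0,0,-0.002],0],[[0,0,0],[0,0,-0.002],0]]'

```text
time: 20.45
tool_pos: [0.4909, 0.0846, 0.1421]
ee_rot: [0.173, 3.137, 0.0]
wrist_force: [-3.8, -0.3, 9.7]
opening: -0.0
gripper_force: 4.8
```

Call:
send_rows --plan '[[[0,0,0],[0,0,-0.001],0],[[0,0,0],[0,0,-0.002],0],[[0,0,0],[0,0,-0.002],0]]'

```text
time: 20.82
tool_pos: [0.4909, 0.0846, 0.1413]
ee_rot: [0.173, 3.137, 0.0]
wrist_force: [-5.2, -0.2, 12.3]
opening: -0.0002
gripper_force: 5.7
```

Call:
send_rows --plan '[[[0,0,0],[0,0,-0.001],0],[[0,0,0],[0,0,-0.001],0]]'

```text
time: 21.08
tool_pos: [0.4908, 0.0846, 0.1408]
ee_rot: [0.173, 3.137, 0.0]
wrist_force: [-5.0, -0.2, 11.7]
opening: 0.0001
gripper_force: 5.9
```

Call:
send_rows --plan '[[[0,0,0],[0,0,-0.001],0],[[0,0,0],[0,0,-0.001],0]]'

```text
time: 21.32
tool_pos: [0.4908, 0.0846, 0.1403]
ee_rot: [-0.173, -3.137, -0.0]
wrist_force: [-5.7, -0.7, 11.5]
opening: 0.0001
gripper_force: 5.8
```

Call:
send_rows --plan '[[[0,0,0],[0,0,-0.001],0],[[0,0,0],[0,0,-0.001],0]]'

```text
time: 21.58
tool_pos: [0.4907, 0.0846, 0.1396]
ee_rot: [-0.173, -3.137, -0.0]
wrist_force: [-5.6, -0.6, 10.9]
opening: 0.0002
gripper_force: 5.3
```

Past the peak. I'll keep going until the force drops, which marks the click.

Call:
send_rows --plan '[[[0,0,0],[0,0,-0.001],0],[[0,0,0],[0,0,-0.002],0],[[0,0,0],[0,0,-0.002],0]]'

```text
time: 21.95
tool_pos: [0.4905, 0.0846, 0.1381]
ee_rot: [-0.173, -3.136, -0.0]
wrist_force: [-3.4, 0.0, 6.1]
opening: -0.0
gripper_force: 2.8
```

Call:
send_rows --plan '[[[0,0,0],[0,0,-0.001],0],[[0,0,0],[0,0,-0.002],0],[[0,0,0],[0,0,-0.002],0]]'

```text
time: 22.32
tool_pos: [0.4913, 0.0845, 0.1366]
ee_rot: [0.173, 3.137, -0.0]
wrist_force: [-0.1, 0.5, -0.2]
opening: 0.0
gripper_force: 0.0
```

Call:
send_rows --plan '[[[0,0,0],[0,0,-0.001],0],[[0,0,0],[0,0,-0.001],0]]'

```text
time: 22.58
tool_pos: [0.4912, 0.0846, 0.1362]
ee_rot: [-0.173, -3.137, 0.0]
wrist_force: [0.3, -0.2, 0.0]
opening: 0.0003
gripper_force: 0.0
```

Call:
send_rows --plan '[[[0,0,0],[0,0,-0.001],0],[[0,0,0],[0,0,-0.002],0],[[0,0,0],[0,0,-0.002],0]]'

```text
time: 22.95
tool_pos: [0.4912, 0.0846, 0.1355]
ee_rot: [0.173, 3.137, 0.0]
wrist_force: [-0.9, -0.3, 2.1]
opening: -0.0001
gripper_force: 1.1
```

Call:
send_rows --plan '[[[0,0,0],[0,0,0.02],0],[[0,0,0],[0,0,0.06],0],[[0,0,0],[-0.05,0,0.16],0],[[0,0,0],[-0.1,-0.05,0.26],0],[[0,0,0],[-0.15,-0.15,0.3],0],[[0,0,0],[-0.15,-0.25,0.3],0],[[0,0,0],[-0.15,-0.25,0.3],0]]'

```text
time: 23.82
tool_pos: [0.4161, -0.0429, 0.2864]
ee_rot: [0.181, 3.134, -0.001]
wrist_force: [-0.1, -0.3, -0.2]
opening: -0.0001
gripper_force: 0.0
```

```bash
python3 - <<'E'
from workcell import telemetry, cams, order, bot
from h import *
import cv2
c=cams.capture("side")['image'][:,:,::-1]
m=cv2.resize(c[80:400,140:460],None,fx=1.85,fy=1.85,interpolation=2)
cv2.imwrite("pics/s6.png",np.clip(m*1.6+10,0,255).astype(np.uint8))
E
```

```text
(no output)
```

View pics/s6.png

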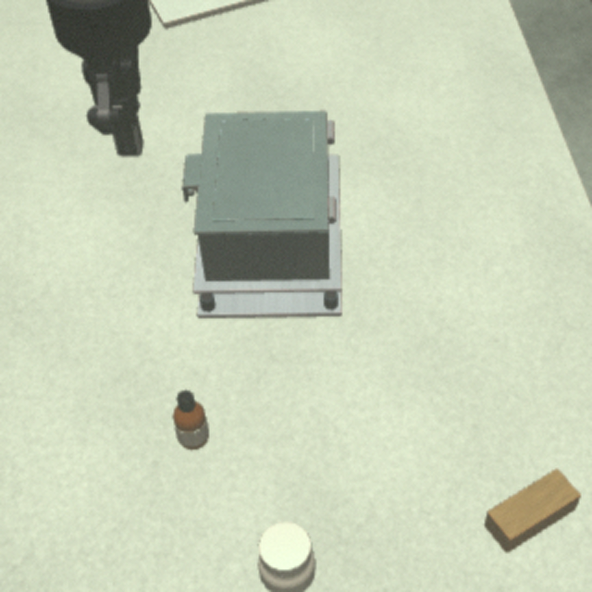

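The lid is fully shut and untouched at (265,170), and the oil, jar and slide box look unmoved. Handing in.

```bash
python3 -c "
from workcell import order
print(order.close_job())"
```

```text
the job is handed in; nothing more can be done
None
```

The eyepiece stands in its well, the lid is clicked shut and stays shut by itself (highest force read while pressing about 13 N), the bystanders look unmoved, and the job was handed in at about 24 s; no verdict came back.

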